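Find the high spot of a cart wheel with a plunger gauge

TASK

Gently push the sprung plunger gauge in by its upright wooden handle until its arm is fully home on the stop, so that its roller bears on the tyre of the cart wheel. Then turn the wheel by its knob through a whole turn to feel out the highest spot of the tyre (there is also a lower swelling), and leave the wheel at rest with the highest spot under the roller and the gauge still home. Leave the other things on the bench alone.

Things in the scene. Friction and masses are not known exactly. Their poses are not given: they have to be found in the camera images.
- stand: Fixed plywood board 300 x 380 x 12 mm (x -150 to 150, y -130 to 250) carrying wheel and gauge. Origin: on the wheel's axle line at bench height; z up. The gauge sits on its +y side. The stand may be turned by up to 0.2 rad.
- wheel: Cart wheel lying flat on a vertical spindle, turning endlessly either way. Origin at the stand's origin; x axis points away from the knob. Black tyre 200 mm across, 40 to 80 mm above the bench, with two smooth swellings somewhere round it: the highest spot, 6 mm proud and 55 degrees wide, and a lower one, 2 mm proud and 35 degrees wide, over 60 degrees away. Grey hub top at 86 mm, axle nut to 102 mm.
- axle (a point): Point on the wheel's axle line, 111 mm above the bench; fixed. The bearing drags with about 0.12 N m (2 N at the knob). With the gauge home, climbing a swelling makes the knob 1 to 2.5 N harder to push; past the top it is driven ahead by as much. Let go near a top the wheel stays; on a steep flank it may run down.
- knob_mid (a point): Middle of the wheel's black spinner knob: upright cylinder 18 mm across, 92 to 130 mm above the bench, axis 60 mm from the axle, this point 111 mm above the bench. It spins freely on its pin, so it can be held firmly and carried round the axle without turning the gripper.
- gauge: Swing arm of the gauge. Origin at its pivot (stand x 90, y 175 mm, bench height). Bar 22 mm wide along its own -x, 49 to 71 mm high. Home when its x axis is parallel to the stand's, where a stop ends the swing. It starts 0.28 to 0.4 rad swung out (handle away from the wheel), swings in counter-clockwise seen from above, and stays put by friction, 1.3 N m (9 N at the handle, up to 13 N as the roller bears).
- scale (a point): Zero mark on the gauge's small white scale behind its bar, 54 mm above the bench, 90 mm from the pivot along the gauge's -x and 22 mm along its +y. The sprung plunger runs across the bar here, under a round steel spring housing 56 mm across (top 91 mm above the bench); its black tail end moves out along the scale (marks 4 mm apart) by as much as the roller is pressed in.
- contact_point (a point): Point fixed to the stand (x 0, y 100 mm, 60 mm high) where, with the gauge home, the free-running roller (16 mm across) at the plunger's tip meets the plain round tyre. The plunger is then pressed in 3 mm, 5 mm on the lower swelling, 9 mm on the highest spot; 1.3 N per mm (3.9, 6.5 and 11.7 N).
- handle (a point): Point on the axis of the gauge's upright wooden handle, a cylinder 16 mm across, 71 to 145 mm above the bench, 150 mm from the pivot along the gauge's -x; the point is 125 mm above the bench. At home it is at stand x -60, y 175 mm. Push it from its outer side, and never load it with more than 35 N, a pinch included.

How it is judged (in metres and radians):
On the way:
1. the gauge arm is home on its stop and its roller bears on the tyre (angle between the x axis of gauge and the x axis of stand, either way round below 0.012 rad and contact force between gauge and wheel above 2 N), for 0.2 s.
At the end, for the whole second after the job is handed in: The gauge arm is home (within 0.012 rad of parallel to the stand's x axis), the roller presses on the tyre with more than 9.2 N, which only the top of the highest spot gives (about 0.2 rad of wheel angle either side of it), and the wheel is at rest (under 0.1 rad/s) (angle between the x axis of gauge and the x axis of stand, either way round below 0.012 rad and contact force between gauge and wheel above 9.2 N and angular speed of wheel below 0.1 rad/s); the robot touches nothing.
It fails at once if the gauge is pushed with more than 35 N (contact force between any of the fingers, the arm and gauge above 35 N).
It fails at once if another thing on the bench is shifted by more than 20 mm (distance of any of washer, grease_tin, spanner, key_bowl, ice_scraper, shoehorn, hook_jar from where it was at the start of the episode above 0.02 m).
It also fails if it takes over 72 s, if anything falls off the work surface, if the arm or the gripper's body presses on something with over 40 N, if the wrist force passes 120 N, or if a joint passes its speed limit or range.

ROBOT

A 7-joint arm with a two-finger parallel gripper is mounted at the origin on the work surface. World frame = base frame: x ahead of the robot, y to its left, z up, the work surface at z = 0. Lengths are in mm, angles in degrees, forces in N, time in s.
With the tool pointing down it reaches from about 400 to 850 mm from the base axis. Payload 4.5 kg.
Tool frame: the origin (TCP) lies at the very end of the fingers, on their centre line; the grasp point (between the pads) lies 19 mm behind it; z points along the fingers, y is the line along which they close (so a half turn about z gives the same grasp; the last joint's range is limited). The gripper opens to 88 mm and grips with 3 to 60 N. Pads are 18 mm wide; open, the fingers measure 123 mm over their backs; the gripper's body (75 mm by 187 mm) begins 45 mm behind the grasp point.
Start: joints at [76.879, 39.483, -11.15, 89.685, 9.013, 51.709, -12.324], TCP at [162.394, -603.557, 238.743] pointing down, gripper open.
Joint ranges: [-172.22, 172.22], [-26.19, 119.32], [-84.43, 86.54], [7.71, 146.69], [-57.33, 237.33], [2.42, 119.75], [-152.13, 152.13]. Speed limits (degrees/s): [147.25, 147.25, 180, 180, 180, 180, 180].

INTERFACE

Orientations are given as [roll, pitch, yaw] about the fixed x, y, z axes, in that order (R = Rz(yaw) Ry(pitch) Rx(roll)).
In Python, from plant import bot gives the robot as it stands. The module is installed in compiled form; this text tells all that it offers.
- The arm moves only by the tool apply_moves, never from a script. Its argument "motion" is one flat list of numbers, 7 for each row, row after row: the shift along the tool's x, y, z in cm, then the turn, a rotation vector about the tool's x, y, z in degrees, then the finger opening in cm, from 0 to 8.81. A call has 1 to 20 rows; each row shifts and turns the commanded pose from where the row before left it, along the tool's axes as they then stand; what a row does not reach is not made up. A row lasts 1/8 s, in which the tool goes at most 62.5 mm and 10.7 degrees, less where a joint would pass 70% of its speed; a pose out of reach is approached as far as the arm can. A call with a gripper value outside its range is refused whole. The fingers move at their own pace and stop on an object; "grip_force" is the grip in N (left out, the last holds). Time passes only in rows, so rows that do not move let the fingers close. It gives the time, the measured TCP pose, the force, the opening and the grip force at its end, in the units of the state.
- bot.observe(): the state, without advancing time (a new reading comes with each control period).
- bot.capture(name): name is "side" or "top"; returns a dict with "pixels" (384x512x3 uint8, red, green, blue), "range_z" (384x512 float32, mm along the optical axis (not along the pixel's ray), 0 where there is no reading), "K" (3x3 intrinsics, pixels), "extrinsics" (4x4, takes a point from world to camera coordinates). Camera axes: x right, y up, looking along -z (the intrinsics and any distortion apply to the point x, -y, -z); pixel columns grow to the right and rows downward; lengths in mm; the calibration is good to about 2 mm. A picture is of the moment at which its call begins.
- bot.job_done(): hands the job in; it is judged then, once.
The state is a dict: "t": time; "joint_positions": joint angles; "qvel": joint speeds; "joint_efforts": joint torques, N m; "tool_pos": TCP position; "eef_rot": TCP orientation; "force": force on the tool from outside, world axes, zero at the start; "ft_torque": the same for the moment, N m; "finger_gap": opening from 0.0 (shut) to 1.0 (fully open); "finger_force": force on a finger pad.
Only numpy, scipy, OpenCV 4.12 (cv2) and the standard library are available. Lean on these libraries where they do the work, as an engineer would, in place of code of your own. Each camera call takes 0.05 s, during which the arm holds its last target. There are 200 camera calls.

## Working session

There is one attempt and no reset: what is moved stays moved. The work goes in short steps, Python scripts to look and compute and a tool call to move; the robot and the scene stay as the last step left them, time stands still between calls to the robot, and variables do not carry over. Pictures are saved under pics/ and viewed, at most 10 in all, crops included, and the job is handed in when it is done.

Besides the shell and the picture viewer there is one more tool, called after "Request:" by a JSON object that holds its "name" and its "arguments", one argument or row to a line. apply_moves: Moves the arm, as the interface text tells. Its arguments: {"type":"object","properties":{"motion":{"type":"array"},"grip_force":{"type":"number"}},"required":["motion"]}

```bash
mkdir -p pics
cat > h.py <<'E'
import numpy as np, cv2
from plant import bot
def snap(n):
    d=bot.capture(n); K=d["K"]; E=d["extrinsics"]
    v,u=np.mgrid[0:384,0:512]; z=d["range_z"]
    x=(u-K[0,2])/K[0,0]*z; y=(v-K[1,2])/K[1,1]*z
    P=np.stack([x,-y,-z],-1)-E[:3,3]
    d["W"]=P@E[:3,:3]
    d["W"][z==0]=np.nan
    return d
def save(d,f,crop=None,s=1):
    im=d["pixels"][...,::-1]
    if crop: a,b,c,e=crop; im=im[b:e,a:c]
    cv2.imwrite("pics/"+f,cv2.resize(im,None,fx=s,fy=s,interpolation=cv2.INTER_CUBIC))
E
python3 - <<'E'
from h import *
for n in("top","side"):
    d=snap(n); save(d,n+"0.png",s=1.5); print(n,d["K"].round(1).tolist(),d["extrinsics"].round(3).tolist(),[k for k in d])
print(bot.observe())
E
```

```text
top [[369.4, 0.0, 259.4], [0.0, 369.4, 187.8], [0.0, 0.0, 1.0]] [[-0.011, -1.0, -0.025, 80.163], [0.997, -0.013, 0.081, -571.157], [-0.082, -0.024, 0.996, -686.916], [0.0, 0.0, 0.0, 1.0]] ['pixels', 'range_z', 'K', 'extrinsics', 'W']
side [[390.7, 0.0, 261.5], [0.0, 390.7, 195.5], [0.0, 0.0, 1.0]] [[0.792, -0.611, 0.0, -401.129], [0.46, 0.597, 0.657, -358.279], [-0.402, -0.52, 0.754, -484.483], [0.0, 0.0, 0.0, 1.0]] ['pixels', 'range_z', 'K', 'extrinsics', 'W']
{'t': 0.1, 'joint_positions': array([ 76.87761558,  39.52809976, -11.14589061,  89.73572135,
         9.01424567,  51.71144753, -12.32421742]), 'qvel': array([-0.04107236, -0.09236788, -0.00490041, -0.15744219, -0.01540769,
       -0.04544188, -0.03154158]), 'joint_efforts': array([-3.59161844e-03, -5.28503752e+01, -1.27141077e+00, -1.53838241e+01,
       -5.24935091e-02,  1.97641850e-03,  2.35792135e-05]), 'tool_pos': array([ 162.19733805, -603.01848525,  238.00844231]), 'eef_rot': array([-1.79907100e+02,  7.78883936e-03,  1.50646224e+01]), 'force': array([ 0.09685396, -0.37740451, -0.70231668]), 'ft_torque': array([0.00867405, 0.05128317, 0.00565678]), 'finger_force': 0.0, 'finger_gap': 1.0022649007173638}
```

View pics/top0.png

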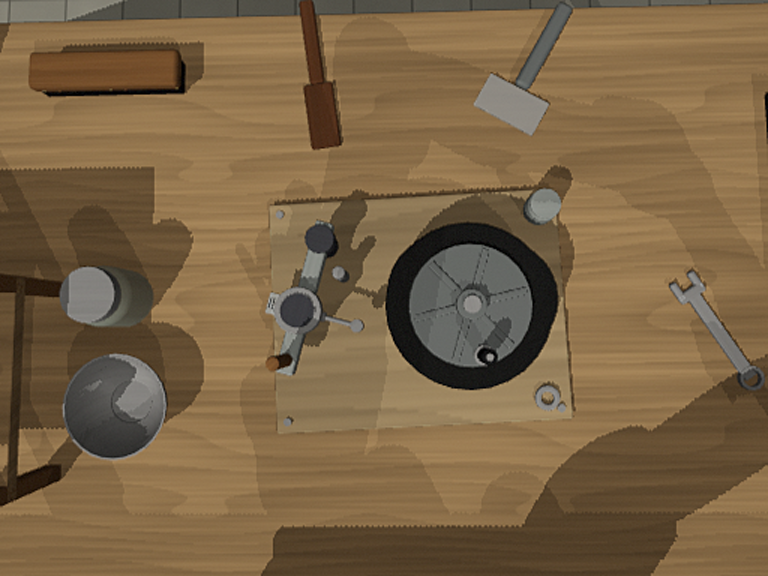

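View pics/side0.png

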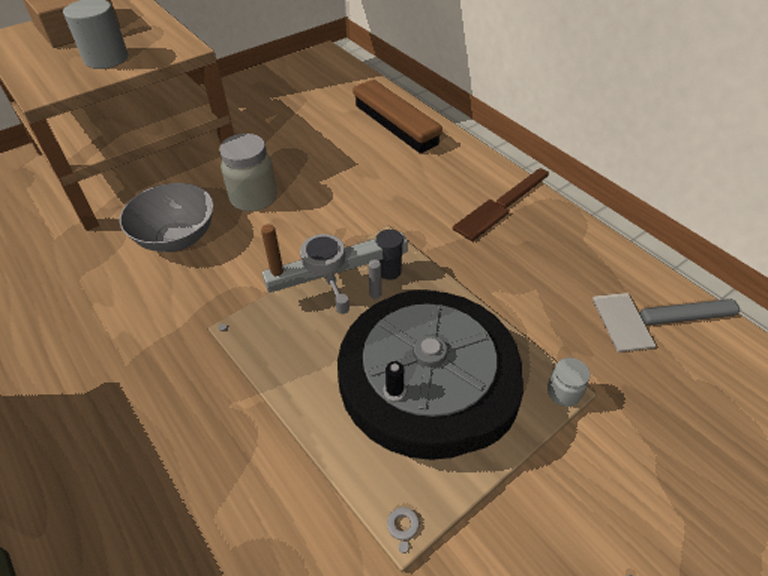

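The top view (scaled 1.5×) shows the wheel centred at about (472,304) and the knob at (487,355). The gauge pivot cap is at (320,240), the spring housing at (298,310) and the wooden handle at (278,362). The tin (543,205) and washer (548,397) sit on the board's −y side, and the bowl and jar are at the left. Stand axes are roughly the world axes.

```bash
cat > m.py <<'E'
from h import *
def ray(d,u,v,z):
    K=d["K"];E=d["extrinsics"];R=E[:3,:3]
    c=-R.T@E[:3,3]; r=R.T@np.array([(u-K[0,2])/K[0,0],-(v-K[1,2])/K[1,1],-1])
    return c+r*(z-c[2])/r[2]
def blob(d,zlo,zhi,cx,cy,r):
    W=d["W"];m=(W[...,2]>zlo)&(W[...,2]<zhi)&(np.hypot(W[...,0]-cx,W[...,1]-cy)<r)
    v,u=np.nonzero(m); return m,W[m],u,v
E
python3 - <<'E'
from m import *
for n in("top","side"):
    d=snap(n)
    pts=dict(axle=(472,304),knob=(487,353),pivot=(320,238),hous=(298,310),handle=(273,365)) if n=="top" else dict(axle=(431,345),knob=(395,367),pivot=(390,237),hous=(322,247),handle=(270,230))
    hz=dict(axle=102,knob=130,pivot=None,hous=91,handle=145)
    for k,(u,v) in pts.items():
        u/=1.5;v/=1.5
        print(n,k,d["W"][int(v),int(u)].round(1), ray(d,u,v,hz[k]).round(1) if hz[k] else '')
    # tyre outline: points height 74-84 
    if n=="top":
        c=ray(d,472/1.5,304/1.5,102)
        W=d["W"];m=(W[...,2]>70)&(W[...,2]<90)&(np.hypot(W[...,0]-c[0],W[...,1]-c[1])<115)
        rgb=d["pixels"].astype(int); m2=m&(rgb.sum(-1)<150)
        P=W[m]; print(len(P), m2.sum())
        (a,b),r=cv2.minEnclosingCircle(P[:,:2].astype(np.float32));print("tyre circ",a,b,r)
    # stand board outline
        m=(W[...,2]>7)&(W[...,2]<17)&(np.hypot(W[...,0]-c[0],W[...,1]-c[1]-60)<260)
        cs,_=cv2.findContours(m.astype(np.uint8),cv2.RETR_EXTERNAL,cv2.CHAIN_APPROX_NONE)
        q=max(cs,key=cv2.contourArea)[:,0]; Q=np.array([W[v,u,:2] for u,v in q],np.float32)
        print("board",cv2.minAreaRect(Q))
E
```

```text
top axle [540.3 -21.7 100.5] [539.1 -22.7 102. ]
top knob [485.6 -33.1 129.2] [485.1 -34.  130. ]
top pivot [622.9 154.8  75.8] 
top hous [536.2 179.   90. ] [535.  177.7  91. ]
top handle [476.  194.  144.3] [475.5 193.9 145. ]
9429 4656
tyre circ 541.63916015625 -24.62442398071289 102.35176086425781
board ((537.7662963867188, 37.195556640625), (300.4486389160156, 380.6761474609375), 2.469210147857666)
side axle [540.5 -21.4 103.8] [541.8 -20.8 102. ]
side knob [482.9 -34.2 131.9] [483.4 -34.3 130. ]
side pivot [625.7 159.1  73.8] 
side hous [536.8 183.7  91.5] [537.  181.9  91. ]
side handle [479.3 192.7 145. ] [478.9 192.  145. ]
```

Request:
{"name": "apply_moves", "arguments": {
  "motion": [0,0,0,0,0,-9.4,0,0,0,0,0,0,-9.4,0,0,0,0,0,0,-9.4,0,0,0,0,0,0,-9.4,0,0,0,0,0,0,-9.4,0,0,0,0,0,0,-9.4,0,0,0,0,0,0,-9.3,0,0,0,0,0,0,-9.2,0,3,3.2,0,0,0,0,0,3,3.2,0,0,0,0,0,3,3.2,0,0,0,0,0,3,3.2,0,0,0,0,0,3,3.2,0,0,0,0,0,3,3.2,0,0,0,0,0,3,3.2,0,0,0,0,0,3,3.2,0,0,0,0,0,3,3.2,0,0,0,0,0,3,3.2,0,0,0,0,0],
  "grip_force": 5
}}

```text
t: 2.45
tool_pos: [483.4, -302.9, 238.6]
eef_rot: [-180.0, 0.0, 89.9]
force: [0.1, -1.1, -0.6]
finger_gap: 0.006
finger_force: 0.0
```

Run:
```python
from m import *
d=snap("top");W=d["W"];c=np.array([540.4,-22.7])
m=(W[...,2]>40)&(W[...,2]<84)
r=np.hypot(W[...,0]-c[0],W[...,1]-c[1]);m&=(r<112)
a=np.degrees(np.arctan2(W[...,1]-c[1],W[...,0]-c[0]))
for k in range(-180,180,10):
    q=m&(a>=k)&(a<k+10); print(k,round(float(np.percentile(r[q],97)),1) if q.sum()>20 else None,end=' | ')
```

```text
-180 98.6 | -170 98.7 | -160 98.6 | -150 98.1 | -140 97.6 | -130 97.5 | -120 97.5 | -110 99.0 | -100 101.3 | -90 102.9 | -80 103.1 | -70 102.4 | -60 100.5 | -50 96.9 | -40 97.6 | -30 97.5 | -20 97.6 | -10 97.7 | 0 97.9 | 10 98.2 | 20 97.9 | 30 98.1 | 40 99.1 | 50 100.1 | 60 100.2 | 70 99.4 | 80 99.1 | 90 99.0 | 100 99.0 | 110 99.1 | 120 99.0 | 130 99.3 | 140 98.6 | 150 99.0 | 160 99.0 | 170 98.8 |
```

Request:
{"name": "apply_moves", "arguments": {
  "motion": [4,0,0,0,0,0,0,4,0,0,0,0,0,0,4,0,0,0,0,0,0,4,0,0,0,0,0,0,4,0,0,0,0,0,0,4,0,0,0,0,0,0,4,0,0,0,0,0,0,4,0,0,0,0,0,0,4,0,0,0,0,0,0,4,0,0,0,0,0,0,4,0,0,0,0,0,0,4,0,0,0,0,0,0,4,-0.5,0,0,0,0,0,1.5,0,3,0,0,0,0,0,0,4,0,0,0,0,0,0,0,3,0,0,0,0,0,0,4,0,0,0,0]
}}

```text
schema error: expected a multiple of 7 numbers
```

Request:
{"name": "apply_moves", "arguments": {
  "motion": [4,0,0,0,0,0,0,4,0,0,0,0,0,0,4,0,0,0,0,0,0,4,0,0,0,0,0,0,4,0,0,0,0,0,0,4,0,0,0,0,0,0,4,0,0,0,0,0,0,4,0,0,0,0,0,0,4,0,0,0,0,0,0,4,0,0,0,0,0,0,4,0,0,0,0,0,0,4,0,0,0,0,0,0,4,-0.5,0,0,0,0,0,1,0,0,0,0,0,0,0,0,3.5,0,0,0,0,0,0,3.5,0,0,0,0,0,0,3.5,0,0,0,0,0,0,3,0,0,0,0,0,0,0,0,0,0,0]
}}

```text
t: 4.88
tool_pos: [477.1, 223.9, 102.0]
eef_rot: [-179.8, 0.2, 89.9]
force: [-0.6, 0.7, -0.0]
finger_gap: 0.007
finger_force: 0.0
```

Request:
{"name": "apply_moves", "arguments": {
  "motion": [-0.3,0,0,0,0,0,0,-0.3,0,0,0,0,0,0,-0.3,0,0,0,0,0,0,-0.2,0,0,0,0,0,0,-0.2,0,0,0,0,0,0,-0.2,0,0,0,0,0,0,-0.2,0,0,0,0,0,0,-0.2,0,0,0,0,0,0,-0.2,0,0,0,0,0,0,-0.2,0,0,0,0,0,0]
}}

```text
t: 6.12
tool_pos: [476.7, 209.1, 104.2]
eef_rot: [-180.0, -0.5, 90.2]
force: [-4.5, 10.6, 1.9]
finger_gap: 0.006
finger_force: 5.3
```

Request:
{"name": "apply_moves", "arguments": {
  "motion": [-0.3,0,0,0,0,0,0,-0.3,0,0,0,0,0,0,-0.3,0,0,0,0,0,0,-0.3,0,0,0,0,0,0,-0.3,0,0,0,0,0,0,-0.3,0,0,0,0,0,0,-0.3,0,0,0,0,0,0,-0.3,0,0,0,0,0,0]
}}

```text
t: 7.12
tool_pos: [475.0, 184.2, 103.7]
eef_rot: [-179.8, -0.4, 90.3]
force: [-7.0, 10.5, 0.5]
finger_gap: 0.007
finger_force: 4.9
```

Request:
{"name": "apply_moves", "arguments": {
  "motion": [-0.25,0,0,0,0,0,0,-0.25,0,0,0,0,0,0,-0.25,0,0,0,0,0,0,-0.2,0,0,0,0,0,0,-0.2,0,0,0,0,0,0]
}}

```text
t: 7.75
tool_pos: [475.2, 172.3, 103.6]
eef_rot: [-179.8, -0.3, 90.2]
force: [-7.2, 9.4, 0.4]
finger_gap: 0.003
finger_force: 4.9
```

Request:
{"name": "apply_moves", "arguments": {
  "motion": [-0.15,0,0,0,0,0,0,-0.15,0,0,0,0,0,0,-0.15,0,0,0,0,0,0]
}}

```text
t: 8.12
tool_pos: [475.1, 168.7, 103.7]
eef_rot: [-179.8, -0.4, 90.3]
force: [-7.3, 11.2, 0.2]
finger_gap: 0.009
finger_force: 5.7
```

Request:
{"name": "apply_moves", "arguments": {
  "motion": [-0.15,0,0,0,0,0,0,-0.15,0,0,0,0,0,0]
}}

```text
t: 8.38
tool_pos: [475.2, 168.6, 103.8]
eef_rot: [-179.9, -0.7, 90.4]
force: [-9.1, 17.1, -2.6]
finger_gap: 0.006
finger_force: 8.8
```

Request:
{"name": "apply_moves", "arguments": {
  "motion": [-0.15,0,0,0,0,0,0,0,0,0,0,0,0,0,0,0,0,0,0,0,0]
}}

```text
t: 8.75
tool_pos: [475.1, 168.7, 103.8]
eef_rot: [-179.9, -0.8, 90.5]
force: [-8.5, 18.0, -3.4]
finger_gap: 0.009
finger_force: 9.2
```

Run:
```python
from m import *
d=snap("side"); save(d,"side1.png",(140,130,320,260),4)
```

```text
(no output)
```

View pics/side1.png

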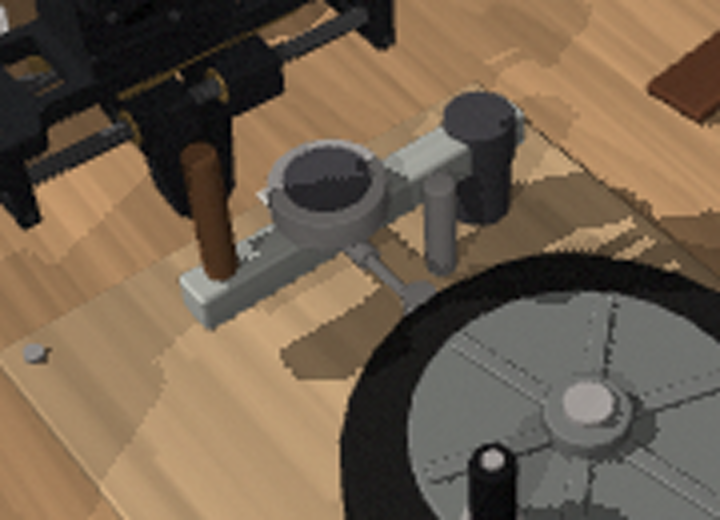

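The arm's bar rests against the stop post, at about (440,215) in the crop, and the roller touches the tyre at (420,295), so the gauge is home. I'll retreat and move to the knob.

Request:
{"name": "apply_moves", "arguments": {
  "motion": [0.4,0,0,0,0,0,0,0.6,0,0,0,0,0,0,1.5,0,0,0,0,0,0,2.5,0,0,0,0,0,0,0,0,-3.5,0,0,0,0,0,0,-3.5,0,0,0,0,0,0,-3,0,0,0,0,0,0,0,0,0,0,0]
}}

```text
t: 9.8
tool_pos: [479.5, 209.6, 205.6]
eef_rot: [179.7, -0.1, 89.9]
force: [-0.1, -1.0, 0.4]
finger_gap: 0.007
finger_force: 0.0
```

Run:
```python
from m import *
print(bot.observe()["tool_pos"],bot.observe()["eef_rot"])
d=snap("top");W=d["W"]
m,P,u,v=blob(d,120,140,484,-34,25); print("knob",P.mean(0),len(P))
m,P,u,v=blob(d,135,150,473,150,25); print("handle",P.mean(0),len(P))
save(d,"top1.png",(150,110,300,280),3)
```

```text
[479.53923621 209.58133323 205.64531189] [ 1.79741744e+02 -1.10196159e-01  8.99062425e+01]
knob [482.14984531 -35.67335683 129.25990802] 102
handle [473.08017636 148.96415619 143.51676283] 81
```

Request:
{"name": "apply_moves", "arguments": {
  "motion": [-3.5,0.1,0,0,0,0,4,-3.5,0.1,0,0,0,0,4,-3.5,0.1,0,0,0,0,4,-3.5,0,0,0,0,0,4,-3.5,0,0,0,0,0,4,-3.5,0,0,0,0,0,4,-3.5,0,0,0,0,0,4,0,0,2,0,0,0,4,0,0,3,0,0,0,4]
}}

```text
t: 10.98
tool_pos: [480.8, -37.2, 152.4]
eef_rot: [-180.0, 0.0, 89.8]
force: [-0.2, -0.1, -0.2]
finger_gap: 0.452
finger_force: 0.0
```

Request:
{"name": "apply_moves", "arguments": {
  "motion": [0,0,2,0,0,0,4,0,0,2,0,0,0,4,0,0,1.7,0,0,0,4,0,0,0,0,0,0,4,0,0,0,0,0,0,0,0,0,0,0,0,0,0,0,0,0,0,0,0,0,0,0,0,0,0,0,0],
  "grip_force": 15
}}

```text
t: 11.98
tool_pos: [481.6, -36.3, 97.2]
eef_rot: [179.9, -0.0, 89.9]
force: [1.7, -0.8, 1.7]
finger_gap: 0.197
finger_force: 15.0
```

Run:
```python
import numpy as np
p=np.radians(-167+6*np.arange(61)); x=np.round(6*np.cos(p),2);y=np.round(6*np.sin(p),2)
for g in range(12):
    print(-167+30*g+30, ' | '.join(f"{y[i+1]-y[i]:.2f}, {x[i+1]-x[i]:.2f}" for i in range(5*g,5*g+5)))
```

```text
-137 -0.60, 0.18 | -0.59, 0.23 | -0.55, 0.30 | -0.52, 0.35 | -0.48, 0.40
-107 -0.44, 0.45 | -0.38, 0.50 | -0.34, 0.53 | -0.27, 0.57 | -0.22, 0.59
-77 -0.15, 0.61 | -0.09, 0.62 | -0.02, 0.62 | 0.04, 0.63 | 0.11, 0.62
-47 0.18, 0.60 | 0.23, 0.59 | 0.30, 0.55 | 0.35, 0.52 | 0.40, 0.48
-17 0.45, 0.44 | 0.50, 0.38 | 0.53, 0.34 | 0.57, 0.27 | 0.59, 0.22
13 0.61, 0.15 | 0.62, 0.09 | 0.62, 0.02 | 0.63, -0.04 | 0.62, -0.11
43 0.60, -0.18 | 0.59, -0.23 | 0.55, -0.30 | 0.52, -0.35 | 0.48, -0.40
73 0.44, -0.45 | 0.38, -0.50 | 0.34, -0.53 | 0.27, -0.57 | 0.22, -0.59
103 0.15, -0.61 | 0.09, -0.62 | 0.02, -0.62 | -0.04, -0.63 | -0.11, -0.62
133 -0.18, -0.60 | -0.23, -0.59 | -0.30, -0.55 | -0.35, -0.52 | -0.40, -0.48
163 -0.45, -0.44 | -0.50, -0.38 | -0.53, -0.34 | -0.57, -0.27 | -0.59, -0.22
193 -0.61, -0.15 | -0.62, -0.09 | -0.62, -0.02 | -0.63, 0.04 | -0.62, 0.11
```

Request:
{"name": "apply_moves", "arguments": {
  "motion": [-0.6,0.18,0,0,0,0,0,-0.59,0.23,0,0,0,0,0,-0.55,0.3,0,0,0,0,0,-0.52,0.35,0,0,0,0,0,-0.48,0.4,0,0,0,0,0]
}}

```text
t: 12.6
tool_pos: [495.6, -62.9, 97.1]
eef_rot: [180.0, -0.1, 90.0]
force: [-1.0, 5.0, 6.3]
finger_gap: 0.193
finger_force: 15.0
```

Request:
{"name": "apply_moves", "arguments": {
  "motion": [-0.44,0.45,0,0,0,0,0,-0.38,0.5,0,0,0,0,0,-0.34,0.53,0,0,0,0,0,-0.27,0.57,0,0,0,0,0,-0.22,0.59,0,0,0,0,0]
}}

```text
t: 13.22
tool_pos: [521.5, -79.7, 97.1]
eef_rot: [-180.0, -0.1, 90.0]
force: [-2.1, 3.9, 7.1]
finger_gap: 0.197
finger_force: 15.0
```

Request:
{"name": "apply_moves", "arguments": {
  "motion": [-0.15,0.61,0,0,0,0,0,-0.09,0.62,0,0,0,0,0,-0.02,0.62,0,0,0,0,0,0.04,0.63,0,0,0,0,0,0.11,0.62,0,0,0,0,0]
}}

```text
t: 13.85
tool_pos: [551.6, -81.4, 97.1]
eef_rot: [-179.9, 0.0, 89.9]
force: [-3.2, 3.0, 8.8]
finger_gap: 0.195
finger_force: 15.0
```

Request:
{"name": "apply_moves", "arguments": {
  "motion": [0.18,0.6,0,0,0,0,0,0.23,0.59,0,0,0,0,0,0.3,0.55,0,0,0,0,0,0.35,0.52,0,0,0,0,0,0.4,0.48,0,0,0,0,0]
}}

```text
t: 14.48
tool_pos: [578.7, -68.3, 97.1]
eef_rot: [-179.8, 0.1, 89.9]
force: [-4.0, -0.5, 9.2]
finger_gap: 0.197
finger_force: 15.0
```

Request:
{"name": "apply_moves", "arguments": {
  "motion": [0.45,0.44,0,0,0,0,0,0.5,0.38,0,0,0,0,0,0.53,0.34,0,0,0,0,0,0.57,0.27,0,0,0,0,0,0.59,0.22,0,0,0,0,0]
}}

```text
t: 15.1
tool_pos: [595.9, -44.2, 97.1]
eef_rot: [-179.9, 0.3, 89.8]
force: [-2.9, -5.2, 8.3]
finger_gap: 0.195
finger_force: 15.0
```

Request:
{"name": "apply_moves", "arguments": {
  "motion": [0.61,0.15,0,0,0,0,0,0.62,0.09,0,0,0,0,0,0.62,0.02,0,0,0,0,0]
}}

```text
t: 15.48
tool_pos: [599.7, -27.6, 97.2]
eef_rot: [180.0, 0.4, 89.7]
force: [0.8, -6.3, 5.4]
finger_gap: 0.195
finger_force: 15.0
```

Run:
```python
from m import *
print(bot.observe()["tool_pos"],bot.observe()["force"])
d=snap("side"); save(d,"side2.png",(160,130,340,260),4)
```

```text
[599.67340508 -27.58352794  97.17567737] [ 0.79356348 -6.32185982  5.41104558]
```

View pics/side2.png

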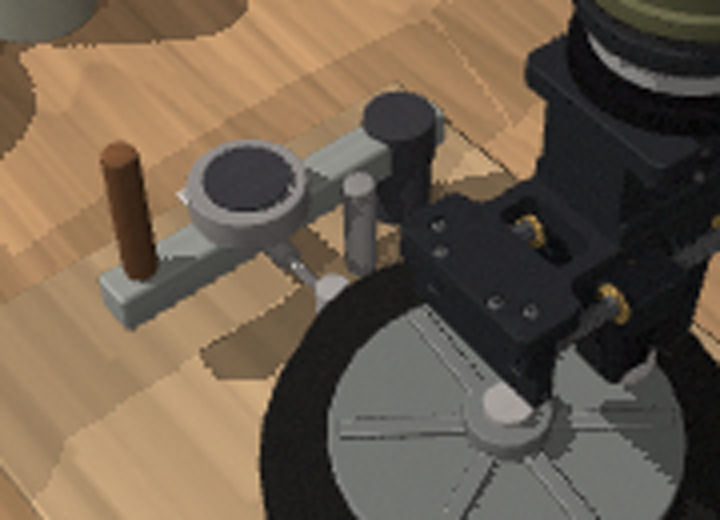

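The gauge is still home, with the roller at (330,290) against the tyre and the plunger being pressed in. I'll sample finely over the expected top.

Request:
{"name": "apply_moves", "arguments": {
  "motion": [0.63,-0.04,0,0,0,0,0]
}}

```text
t: 15.65
tool_pos: [599.9, -20.9, 97.2]
eef_rot: [179.9, 0.4, 89.7]
force: [2.0, -5.7, 5.0]
finger_gap: 0.196
finger_force: 15.0
```

Request:
{"name": "apply_moves", "arguments": {
  "motion": [0.62,-0.11,0,0,0,0,0]
}}

```text
t: 15.78
tool_pos: [599.2, -13.3, 97.2]
eef_rot: [179.9, 0.2, 89.8]
force: [2.0, -3.2, 3.8]
finger_gap: 0.199
finger_force: 15.0
```

Request:
{"name": "apply_moves", "arguments": {
  "motion": [0.6,-0.18,0,0,0,0,0]
}}

```text
t: 15.9
tool_pos: [597.5, -5.4, 97.2]
eef_rot: [179.8, 0.1, 89.8]
force: [2.1, -2.4, 4.3]
finger_gap: 0.198
finger_force: 15.0
```

Request:
{"name": "apply_moves", "arguments": {
  "motion": [0.59,-0.23,0,0,0,0,0]
}}

```text
t: 16.02
tool_pos: [594.5, 2.7, 97.2]
eef_rot: [179.9, -0.0, 89.9]
force: [2.3, -1.2, 5.2]
finger_gap: 0.196
finger_force: 15.0
```

Request:
{"name": "apply_moves", "arguments": {
  "motion": [0.55,-0.3,0,0,0,0,0]
}}

```text
t: 16.15
tool_pos: [591.0, 9.2, 97.2]
eef_rot: [179.9, -0.1, 90.0]
force: [2.8, -3.0, 5.8]
finger_gap: 0.199
finger_force: 15.0
```

Request:
{"name": "apply_moves", "arguments": {
  "motion": [0.52,-0.35,0,0,0,0,0]
}}

```text
t: 16.27
tool_pos: [587.7, 14.0, 97.2]
eef_rot: [179.9, -0.0, 90.0]
force: [1.8, -1.6, 5.8]
finger_gap: 0.198
finger_force: 15.0
```

Request:
{"name": "apply_moves", "arguments": {
  "motion": [0.48,-0.4,0,0,0,0,0]
}}

```text
t: 16.4
tool_pos: [583.8, 18.7, 97.2]
eef_rot: [179.9, -0.0, 90.0]
force: [1.6, -1.0, 4.9]
finger_gap: 0.194
finger_force: 15.0
```

Request:
{"name": "apply_moves", "arguments": {
  "motion": [0.44,-0.45,0,0,0,0,0,0.38,-0.5,0,0,0,0,0]
}}

```text
t: 16.65
tool_pos: [574.2, 27.0, 97.2]
eef_rot: [179.9, -0.0, 90.0]
force: [2.5, -1.3, 5.7]
finger_gap: 0.198
finger_force: 15.0
```

Request:
{"name": "apply_moves", "arguments": {
  "motion": [0.34,-0.53,0,0,0,0,0,0.27,-0.57,0,0,0,0,0,0.22,-0.59,0,0,0,0,0]
}}

```text
t: 17.02
tool_pos: [557.3, 35.2, 97.2]
eef_rot: [179.9, -0.0, 90.0]
force: [1.9, -2.5, 7.0]
finger_gap: 0.198
finger_force: 15.0
```

Request:
{"name": "apply_moves", "arguments": {
  "motion": [0.15,-0.61,0,0,0,0,0,0.09,-0.62,0,0,0,0,0,0.02,-0.62,0,0,0,0,0,-0.04,-0.63,0,0,0,0,0,-0.11,-0.62,0,0,0,0,0]
}}

```text
t: 17.65
tool_pos: [526.6, 36.3, 97.1]
eef_rot: [179.9, -0.0, 90.0]
force: [3.2, -1.9, 4.8]
finger_gap: 0.2
finger_force: 15.0
```

Request:
{"name": "apply_moves", "arguments": {
  "motion": [-0.18,-0.6,0,0,0,0,0,-0.23,-0.59,0,0,0,0,0,-0.3,-0.55,0,0,0,0,0,-0.35,-0.52,0,0,0,0,0,-0.4,-0.48,0,0,0,0,0]
}}

```text
t: 18.27
tool_pos: [499.5, 22.2, 97.1]
eef_rot: [179.8, -0.1, 90.0]
force: [5.1, -0.1, 4.2]
finger_gap: 0.199
finger_force: 15.0
```

Request:
{"name": "apply_moves", "arguments": {
  "motion": [-0.45,-0.44,0,0,0,0,0,-0.5,-0.38,0,0,0,0,0,-0.53,-0.34,0,0,0,0,0,-0.57,-0.27,0,0,0,0,0,-0.59,-0.22,0,0,0,0,0]
}}

```text
t: 18.9
tool_pos: [482.9, -3.3, 97.1]
eef_rot: [179.8, -0.2, 90.1]
force: [2.9, 2.3, 5.3]
finger_gap: 0.199
finger_force: 15.0
```

Request:
{"name": "apply_moves", "arguments": {
  "motion": [-0.61,-0.15,0,0,0,0,0,-0.62,-0.09,0,0,0,0,0,-0.62,-0.02,0,0,0,0,0,-0.63,0.04,0,0,0,0,0,-0.62,0.11,0,0,0,0,0]
}}

```text
t: 19.52
tool_pos: [480.9, -33.7, 97.1]
eef_rot: [179.9, -0.2, 90.1]
force: [1.8, 2.8, 7.2]
finger_gap: 0.198
finger_force: 15.0
```

Request:
{"name": "apply_moves", "arguments": {
  "motion": [-0.6,0.18,0,0,0,0,0,-0.59,0.23,0,0,0,0,0,-0.55,0.3,0,0,0,0,0,-0.52,0.35,0,0,0,0,0,-0.48,0.4,0,0,0,0,0,-0.44,0.45,0,0,0,0,0,-0.38,0.5,0,0,0,0,0,-0.34,0.53,0,0,0,0,0,-0.27,0.57,0,0,0,0,0,-0.22,0.59,0,0,0,0,0,-0.15,0.61,0,0,0,0,0,-0.09,0.62,0,0,0,0,0,-0.02,0.62,0,0,0,0,0,0.04,0.63,0,0,0,0,0,0.11,0.62,0,0,0,0,0]
}}

```text
t: 21.4
tool_pos: [550.5, -81.4, 97.0]
eef_rot: [-179.8, 0.1, 90.0]
force: [-2.8, -2.0, 12.5]
finger_gap: 0.195
finger_force: 15.0
```

Request:
{"name": "apply_moves", "arguments": {
  "motion": [0.18,0.6,0,0,0,0,0,0.23,0.59,0,0,0,0,0,0.3,0.55,0,0,0,0,0,0.35,0.52,0,0,0,0,0,0.4,0.48,0,0,0,0,0,0.45,0.44,0,0,0,0,0,0.5,0.38,0,0,0,0,0,0.53,0.34,0,0,0,0,0,0.57,0.27,0,0,0,0,0,0.59,0.22,0,0,0,0,0,0.61,0.15,0,0,0,0,0,0.62,0.09,0,0,0,0,0,0.62,0.02,0,0,0,0,0,0.63,-0.04,0,0,0,0,0,0,0,0,0,0,0,0,0,0,0,0,0,0,0,0,0,0,0,0,0,0]
}}

```text
t: 23.52
tool_pos: [599.5, -15.9, 97.1]
eef_rot: [179.9, 0.0, 90.0]
force: [3.8, -2.7, 6.1]
finger_gap: 0.199
finger_force: 15.0
```

Run:
```python
from m import *
print(bot.observe()["tool_pos"],bot.observe()["force"])
d=snap("top"); save(d,"top2.png",(150,110,300,280),3.5)
```

```text
[599.45875186 -15.86647492  97.14264999] [ 3.79180588 -2.66298253  6.0927321 ]
```

View pics/top2.png

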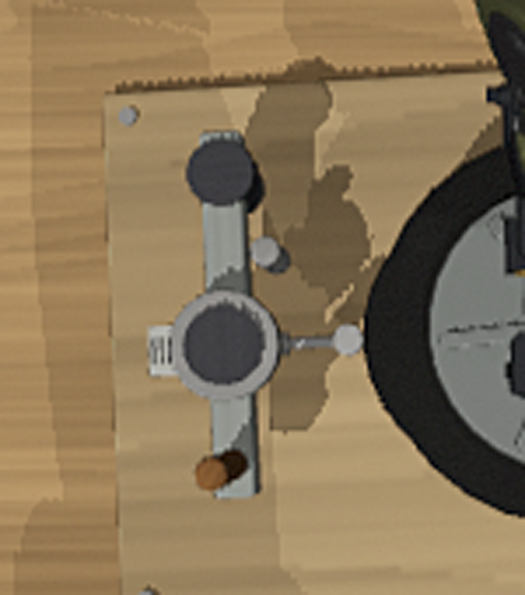

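The gauge is home and the roller, at (348,340), is on the bulging side of the tyre. I'll check the bulge's centre from the depth profile.

```bash
cat > prof.py <<'E'
from m import *
d=snap("top");W=d["W"];c=np.array([540.4,-22.7])
m=(W[...,2]>40)&(W[...,2]<84)
r=np.hypot(W[...,0]-c[0],W[...,1]-c[1]);m&=(r<112)
a=np.degrees(np.arctan2(W[...,1]-c[1],W[...,0]-c[0]))
x=[];y=[]
for k in np.arange(42.5,143,5):
    q=m&(a>=k-4)&(a<k+4)
    if q.sum()>20: x.append(k);y.append(np.percentile(r[q],97))
x=np.array(x);y=np.array(y);print(list(zip(x,y.round(1))))
w=np.clip(y-99.9,0,None)*(abs(x-92.5)<40);print("centre",(w*x).sum()/w.sum())
E
python3 prof.py
```

```text
[(np.float64(42.5), np.float64(98.7)), (np.float64(47.5), np.float64(98.4)), (np.float64(52.5), np.float64(98.4)), (np.float64(57.5), np.float64(98.7)), (np.float64(62.5), np.float64(97.9)), (np.float64(67.5), np.float64(98.8)), (np.float64(72.5), np.float64(100.3)), (np.float64(77.5), np.float64(102.0)), (np.float64(82.5), np.float64(103.0)), (np.float64(87.5), np.float64(110.1)), (np.float64(92.5), np.float64(110.6)), (np.float64(97.5), np.float64(108.8)), (np.float64(102.5), np.float64(104.4)), (np.float64(107.5), np.float64(103.7)), (np.float64(112.5), np.float64(102.4)), (np.float64(117.5), np.float64(100.8)), (np.float64(122.5), np.float64(99.4)), (np.float64(127.5), np.float64(98.6)), (np.float64(132.5), np.float64(98.7)), (np.float64(137.5), np.float64(98.8)), (np.float64(142.5), np.float64(98.4))]
centre 94.59428768315568
```

Request:
{"name": "apply_moves", "arguments": {
  "motion": [0,0,0,0,0,0,4,0,0,0,0,0,0,4,0,0,0,0,0,0,4,0,0,0,0,0,0,4,0,0,-1.5,0,0,0,4,0,0,-3,0,0,0,4,0,0,-3,0,0,0,4,0,0,-3,0,0,0,4,0,0,-3,0,0,0,4,-4,-1,0,0,0,0,4,-4,-1,0,0,0,0,4,-4,-1,0,0,0,0,4,-4,-1,0,0,0,0,4,-4,-1,0,0,0,0,4,-4,-1,0,0,0,0,4,-4,-1,0,0,0,0,4,0,0,0,0,0,0,4]
}}

```text
t: 25.75
tool_pos: [526.8, -300.2, 232.2]
eef_rot: [-180.0, 0.2, 89.5]
force: [0.3, 0.2, -0.5]
finger_gap: 0.457
finger_force: 0.0
```

```bash
python3 prof.py
python3 - <<'E'
from m import *
d=snap("top"); m,P,u,v=blob(d,122,140,600,-16,30); print("knob",P.mean(0)); m,P,u,v=blob(d,135,150,473,150,25); print("handle",P.mean(0))
save(d,"top3.png",(150,90,400,290),3)
save(snap("side"),"side3.png",(140,130,390,320),3)
E
```

```text
[(np.float64(42.5), np.float64(98.7)), (np.float64(47.5), np.float64(98.4)), (np.float64(52.5), np.float64(98.3)), (np.float64(57.5), np.float64(98.7)), (np.float64(62.5), np.float64(98.1)), (np.float64(67.5), np.float64(98.8)), (np.float64(72.5), np.float64(100.4)), (np.float64(77.5), np.float64(102.1)), (np.float64(82.5), np.float64(103.1)), (np.float64(87.5), np.float64(110.0)), (np.float64(92.5), np.float64(110.5)), (np.float64(97.5), np.float64(108.7)), (np.float64(102.5), np.float64(104.4)), (np.float64(107.5), np.float64(103.7)), (np.float64(112.5), np.float64(102.4)), (np.float64(117.5), np.float64(100.8)), (np.float64(122.5), np.float64(99.4)), (np.float64(127.5), np.float64(98.7)), (np.float64(132.5), np.float64(98.8)), (np.float64(137.5), np.float64(98.7)), (np.float64(142.5), np.float64(98.4))]
centre 94.48613984273264
knob [599.17470923 -15.64062815 129.58360968]
handle [473.06352447 148.93834805 143.54938552]
```

View pics/top3.png

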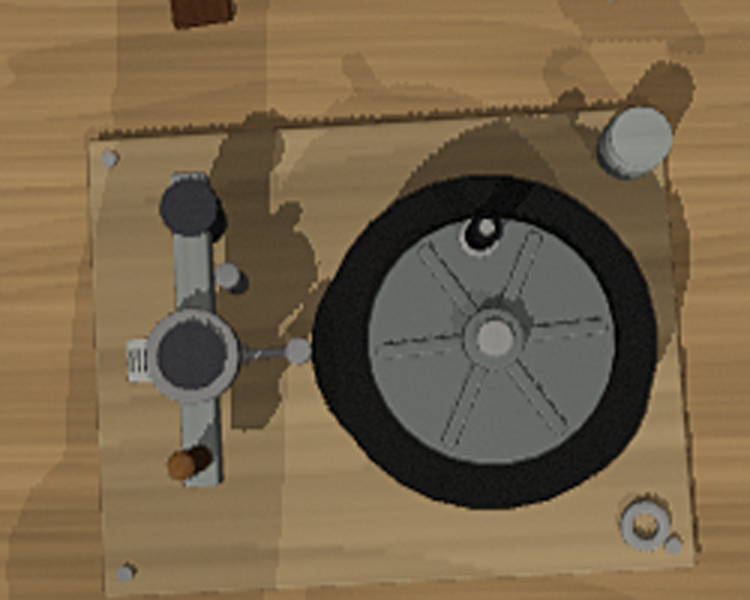

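The highest spot, at (313,345), lies against the roller at (298,350), within about 3°. The wheel is at rest, the gauge is unmoved at home, and the arm is clear.

```bash
python3 -c "
from plant import bot
print(bot.job_done())"
```

```text
the job is handed in; nothing more can be done
None
```

I handed the job in at about 26 s on the robot's clock. The gauge is home, the wheel has been felt through a whole turn and is at rest with its highest spot about 3° from the roller, and the arm is clear; no pass/fail result came back.

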